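Stack the parts cases largest first against the stop

ROBOT

A 7-joint arm with a two-finger parallel gripper is mounted at the origin on a cart in front of the work surface, level with it; the furniture and walls round the work are solid. World frame = base frame: x ahead of the robot, y to its left, z up, the work surface at z = 0. Lengths are in m, angles in rad, forces in N, time in s.
With the tool pointing down it reaches from about 0.35 to 0.9 m from the base axis. Payload 7.2 kg.
Tool frame: the origin (TCP) lies on the centre line of the jaws, within the pads' length; the fingertips stand 14 mm ahead of it and the grasp point (between the pads) lies 5 mm behind it; z points along the fingers, y is the line along which they close (so a half turn about z gives the same grasp; the last joint's range is limited). The gripper opens to 85 mm and grips with 20 to 120 N. Pads are 22 mm wide; open, the fingers measure 114 mm over their backs; the gripper's body (76 mm by 85 mm) begins 54 mm behind the grasp point. The pads swing forward as they close: fully open they stand 13 mm farther back than shut.
Start: joints at [-1.393, 0.411, -0.013, 1.596, 0.006, 1.134, -0.082], TCP at [0.152, 0.606, 0.245] pointing down, gripper open.
Joint ranges: [-2.95, 2.95], [-0.29, 1.99], [-1.47, 1.44], [0.14, 2.54], [-1.03, 4.17], [0.13, 1.85], [-2.86, 2.86]. Speed limits (rad/s): [2.39, 2.39, 3.01, 3.01, 3.14, 3.14, 3.14].

INTERFACE

Orientations are given as [roll, pitch, yaw] about the fixed x, y, z axes, in that order (R = Rz(yaw) Ry(pitch) Rx(roll)).
In Python, from rig import * gives the robot as it stands.
- The arm moves only by the shell command python3 -m jog 'ROWS' [OPENING] [FORCE]. ROWS is JSON, a list of rows, each an object with "translation": the shift along the tool's x, y, z in mm, a list of three; "roll": the turn about the tool's z in rad. A call has 1 to 5 rows; each row shifts and turns the commanded pose from where the row before left it, along the tool's axes as they then stand; what a row does not reach is not made up. A row lasts 1/10 s, in which the tool goes at most 50 mm and 8.59 degrees, less where a joint would pass 70% of its speed; a pose out of reach is approached as far as the arm can. A call is refused whole if a number of a shift passes 50 or a number of a turn 0.15, either way. A call with a gripper value outside its range is refused whole. OPENING is the finger opening in mm, from 0 to 85.4, set as the call begins (- or left out, the last holds). The fingers move at their own pace and stop on an object; FORCE is the grip in N (left out, the last holds). Time passes only in rows, so rows that do not move let the fingers close. It gives the time, the measured TCP pose, the force, the opening and the grip force at its end, in the units of the state.
- get_obs(): the state, without advancing time (a new reading comes with each control period).
- camera(name): name is "side" or "top"; returns a dict with "frame" (480x640x3 uint8, red, green, blue), "fovy" (degrees; the focal length in pixels is half the picture's height over the tangent of half this angle, whatever the lens; pixels are square), "cx", "cy" (the principal point, pixels), "world_to_cam" (4x4, takes a point from world to camera coordinates). Camera axes: x right, y down, z forward; pixel columns grow to the right and rows downward; lengths in m; the calibration is good to about 2 mm. A picture is of the moment at which its call begins. There is no depth.
- job_done(): hands the job in; it is judged then, once.
The state is a dict: "time_s": time; "joint_pos": joint angles; "joint_vel": joint speeds; "joint_efforts": joint torques, N m; "position": TCP position; "ee_rot": TCP orientation; "contact_force": force on the tool from outside, world axes, zero at the start; "wrist_torque": the same for the moment, N m; "width": finger opening in m; "finger_force": force on a finger pad.
Only numpy, scipy, OpenCV 4.12 (cv2) and the standard library are available. Lean on these libraries where they do the work, as an engineer would, in place of code of your own. Each camera call takes 0.05 s, during which the arm holds its last target. There are 200 camera calls.

TASK

Build the three parts cases into one stack on the plywood stand, largest first: slide the large orange-lidded case along the stand until its end is flush against the steel stop, then lay the medium yellow-lidded case, which is standing on end, flat on top of it, and set the small blue-lidded case on top of that. All lids must face up, the cases must run square and lengthways along the stand with each base fully on the case below, and nothing may be dropped or allowed to topple. Leave the other things on the bench where they are.

Things in the scene. Friction and masses are not known exactly. Their poses are not given: they have to be found in the camera images.
- large_case_centre (a point): Centre (half-way up) of the large parts case: dark tray, orange ribbed lid, 150 (its x) x 66 (its y) x 44 (its z) mm, about 0.34 kg; z points out of the lid. It starts lying loose on the stand, lid up, a little crooked, 15 to 50 mm short of the stop. Top and sides are flat; the lid's panel lies 1.5 mm below its ribs, which carry what stands on it.
- medium_case_centre (a point): Centre of the medium case: dark tray, yellow ribbed lid, 100 (x) x 50 (y) x 40 (z) mm, about 0.2 kg; z points out of the lid. Starts standing on its -x end, x up, lid facing level, roughly to the robot's right (-y). Fingers across its width (y), tilted 45 deg over the edge between lid and upper end, can turn it a quarter turn and lay it flat. The case below is 8 mm wider on each side: keep fingertips above it.
- small_case_centre (a point): Centre of the small parts case: dark tray, blue ribbed lid, 68 (x) x 36 (y) x 34 (z) mm, about 0.1 kg; z points out of the lid. It starts lying flat, lid up. Keep the fingertips above its underside when setting it down: the case below is wider by 7 mm on each side.
- stand_stop (a point): On the fixed stand: top face of its plywood plate (10 mm above the bench), at the middle of the steel stop's face. x runs along the stand towards the stop, z up. Plate: x -216 to +14 mm, 96 mm wide, no side walls; the cases lie at negative x. The stop is rigid, 86 mm wide, 24 mm above the plate; the large case's end must lie flush on it: push along x until resistance is felt.
- white_jar: Bystander: white plastic jar, 48 mm across, 85 mm high; origin at the middle of its underside
- green_jar: Bystander: green jar with white lid, 66 mm across, 90 mm high; origin at the middle of its underside
- oil_bottle: Bystander: black oil bottle, 46 mm across, 155 mm high; origin at the middle of its underside
- tape_roll: Bystander: black tape roll, 73 mm across, 19 mm high, lying flat; origin at the middle of its underside
- hub: Bystander: grey wheel hub lying on its side, 100 mm long, 43 mm across, to the left of the fixed bench vice (250 mm high, between y = 0 and 0.15 m, reaching to x = 0.58 m: pass above it); origin at the middle of its underside
- bearing_cup: Bystander: steel bearing cup, 44 mm across, 12 mm high; origin at the middle of its underside
- red_driver: Bystander: screwdriver with red handle, 150 mm long, 23 mm wide, lying flat; origin at the middle of its underside
There are look-alikes about, which are no part of the job. What is shaped like the part that bears medium_case_centre but turquoise is not meant.

How it is judged:
On the way, in this order (a step that is already met when the one before it is completed fails the run):
1. the large case lies on the stand, lid up, its end flush against the stop, and is let go (x of large_case_centre in the frame of stand_stop between -0.0778 and -0.072 m and y of large_case_centre in the frame of stand_stop between -0.014 and 0.014 m and z of large_case_centre in the frame of stand_stop between 0.019 and 0.025 m and angle between large_case_centre's own z axis and vertical below 0.06 rad and angle between the x axis of large_case_centre and the x axis of stand_stop, either way round below 0.06 rad and contact force between the fingers and large_case below 0.1 N and linear speed of large_case below 0.02 m/s), for 0.2 s.
2. the medium case lies flat, lid up, fully on the large one, and is let go (x of large_case_centre in the frame of stand_stop between -0.0778 and -0.072 m and y of large_case_centre in the frame of stand_stop between -0.014 and 0.014 m and z of large_case_centre in the frame of stand_stop between 0.019 and 0.025 m and angle between each of large_case_centre, medium_case_centre's own z axis and vertical below 0.06 rad and angle between the x axis of large_case_centre and the x axis of stand_stop, either way round below 0.06 rad and x of medium_case_centre in the frame of large_case_centre between -0.025 and 0.025 m and y of medium_case_centre in the frame of large_case_centre between -0.008 and 0.008 m and z of medium_case_centre in the frame of large_case_centre between 0.039 and 0.045 m and angle between the x axis of medium_case_centre and the x axis of large_case_centre, either way round below 0.12 rad and contact force between the fingers and medium_case below 0.1 N and linear speed of medium_case below 0.02 m/s), for 0.2 s.
3. the small case lies flat, lid up, fully on the medium one, and is let go (x of large_case_centre in the frame of stand_stop between -0.0778 and -0.072 m and y of large_case_centre in the frame of stand_stop between -0.014 and 0.014 m and z of large_case_centre in the frame of stand_stop between 0.019 and 0.025 m and angle between each of large_case_centre, medium_case_centre, small_case_centre's own z axis and vertical below 0.06 rad and angle between the x axis of large_case_centre and the x axis of stand_stop, either way round below 0.06 rad and x of medium_case_centre in the frame of large_case_centre between -0.025 and 0.025 m and y of medium_case_centre in the frame of large_case_centre between -0.008 and 0.008 m and z of medium_case_centre in the frame of large_case_centre between 0.039 and 0.045 m and angle between the x axis of medium_case_centre and the x axis of large_case_centre, either way round below 0.12 rad and x of small_case_centre in the frame of medium_case_centre between -0.016 and 0.016 m and y of small_case_centre in the frame of medium_case_centre between -0.007 and 0.007 m and z of small_case_centre in the frame of medium_case_centre between 0.034 and 0.04 m and angle between the x axis of small_case_centre and the x axis of medium_case_centre, either way round below 0.15 rad and contact force between the fingers and small_case below 0.1 N and linear speed of small_case below 0.02 m/s), for 0.2 s.
At the end, for the whole second after the job is handed in: Large case on the stand, end within 2.8 mm of the stop, 14 mm of the middle line, 0.06 rad; medium on it within 25 mm along, 8 mm across, 0.12 rad; small on that within 16 mm along, 7 mm across, 0.15 rad; all lid up, level within 0.06 rad, at rest. Either end of a case may face the stop (x of large_case_centre in the frame of stand_stop between -0.0778 and -0.072 m and y of large_case_centre in the frame of stand_stop between -0.014 and 0.014 m and z of large_case_centre in the frame of stand_stop between 0.019 and 0.025 m and angle between each of large_case_centre, medium_case_centre, small_case_centre's own z axis and vertical below 0.06 rad and angle between the x axis of large_case_centre and the x axis of stand_stop, either way round below 0.06 rad and x of medium_case_centre in the frame of large_case_centre between -0.025 and 0.025 m and y of medium_case_centre in the frame of large_case_centre between -0.008 and 0.008 m and z of medium_case_centre in the frame of large_case_centre between 0.039 and 0.045 m and angle between the x axis of medium_case_centre and the x axis of large_case_centre, either way round below 0.12 rad and x of small_case_centre in the frame of medium_case_centre between -0.016 and 0.016 m and y of small_case_centre in the frame of medium_case_centre between -0.007 and 0.007 m and z of small_case_centre in the frame of medium_case_centre between 0.034 and 0.04 m and angle between the x axis of small_case_centre and the x axis of medium_case_centre, either way round below 0.15 rad and linear speed of each of large_case, medium_case, small_case below 0.02 m/s); the robot touches nothing.
It fails at once if a case is dropped or topples (moves faster than 0.5 m/s while nothing of the robot touches it) ((linear speed of large_case above 0.5 m/s and contact force between each of the fingers, the arm and large_case below 0.1 N) or (linear speed of medium_case above 0.5 m/s and contact force between each of the fingers, the arm and medium_case below 0.1 N) or (linear speed of small_case above 0.5 m/s and contact force between each of the fingers, the arm and small_case below 0.1 N)).
It fails at once if a bystander is moved by more than 30 mm (distance of any of white_jar, green_jar, oil_bottle, tape_roll, hub, bearing_cup, red_driver from where it was at the start of the episode above 0.03 m).
It also fails if it takes over 70 s, if anything falls off the work surface, if the arm or the gripper's body presses on something with over 40 N, if the wrist force passes 120 N, or if a joint passes its speed limit or range.

## Working session

There is one attempt and no reset: what is moved stays moved. The work goes in short steps, Python scripts to look and compute and a shell command to move; the robot and the scene stay as the last step left them, time stands still between calls to the robot, and variables do not carry over. Pictures are saved under pics/ and viewed, at most 10 in all, crops included, and the job is handed in when it is done.

```bash
mkdir -p pics; cat > h.py <<'E'
from rig import *
import numpy as np, cv2, sys
def cam(n):
    c=camera(n); c['f']=240/np.tan(np.radians(c['fovy'])/2); return c
def save(n,p,crop=None,s=1):
    c=cam(n); im=c['frame'][:,:,::-1]
    if crop: x0,y0,x1,y1=crop; im=im[y0:y1,x0:x1]
    cv2.imwrite('pics/'+p,cv2.resize(im,None,fx=s,fy=s,interpolation=cv2.INTER_CUBIC)); return c
def proj(c,P):
    P=np.atleast_2d(P); q=(c['world_to_cam']@np.c_[P,np.ones(len(P))].T)[:3]
    return np.c_[c['cx']+c['f']*q[0]/q[2],c['cy']+c['f']*q[1]/q[2]]
def onz(c,uv,z):
    T=np.linalg.inv(c['world_to_cam']); o=T[:3,3]
    d=T[:3,:3]@np.array([(uv[0]-c['cx'])/c['f'],(uv[1]-c['cy'])/c['f'],1]); return o+d*(z-o[2])/d[2]
E
python3 - <<'E'
from h import *
for n in('side','top'):
    c=save(n,n+'0.png',s=1.25); print(n,c['fovy'],c['cx'],c['cy'],np.linalg.inv(c['world_to_cam']).round(3).tolist())
o=get_obs(); print({k:np.round(v,3).tolist() for k,v in o.items()})
E
```

```text
side 50.54769636922865 321.1573313884918 241.0870566143519 [[-0.943, 0.223, -0.247, 0.813], [0.332, 0.68, -0.654, 0.736], [0.022, -0.698, -0.715, 0.902], [0.0, 0.0, 0.0, 1.0]]
top 49.5451822596489 308.0367975932778 238.40655593338727 [[-0.002, -0.999, 0.05, 0.454], [-1.0, 0.002, -0.006, -0.016], [0.006, -0.05, -0.999, 1.347], [0.0, 0.0, 0.0, 1.0]]
{'time_s': 0.1, 'joint_pos': [-1.393, 0.412, -0.013, 1.597, 0.006, 1.134, -0.082], 'joint_vel': [0.001, -0.001, 0.0, -0.001, -0.0, 0.001, 0.002], 'joint_efforts': [0.002, -60.183, 0.684, -30.008, 0.014, 0.007, 0.0], 'position': [0.152, 0.606, 0.245], 'ee_rot': [-3.14, 0.0, 2.896], 'contact_force': [-0.699, 0.493, -0.515], 'wrist_torque': [0.045, 0.055, -0.009], 'finger_force': 0.0, 'width': 0.085}
```

View pics/side0.png

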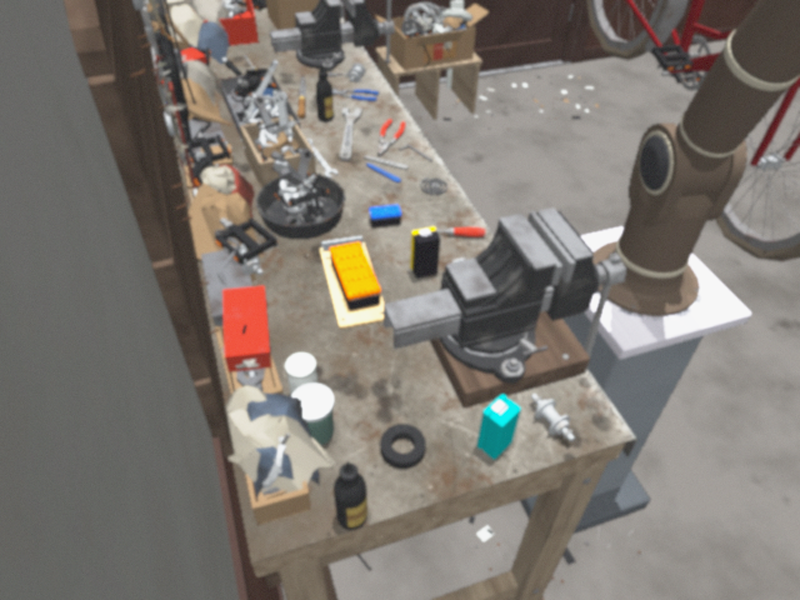

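View pics/top0.png

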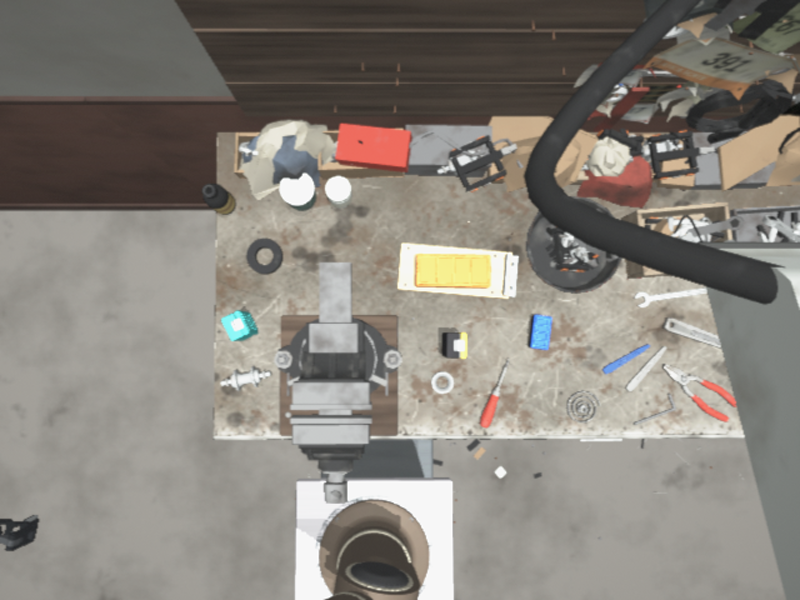

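Candidates in the views (side / top, 800x600 pictures):
- **Large case:** orange lid at side (355,272) / top (453,270), on the stand.
- **Medium case:** yellow lid, standing, at side (425,250) / top (455,345). The turquoise look-alike at side (498,425) / top (239,325) is not meant.
- **Small case:** blue lid at side (384,214) / top (541,331). The blue pen at top (626,358) is not it.

I'll check the choice in one close crop.

```bash
python3 - <<'E'
from h import *
save('top','crop1.png',(310,190,450,300),5.4)
E
```

```text
(no output)
```

View pics/crop1.png

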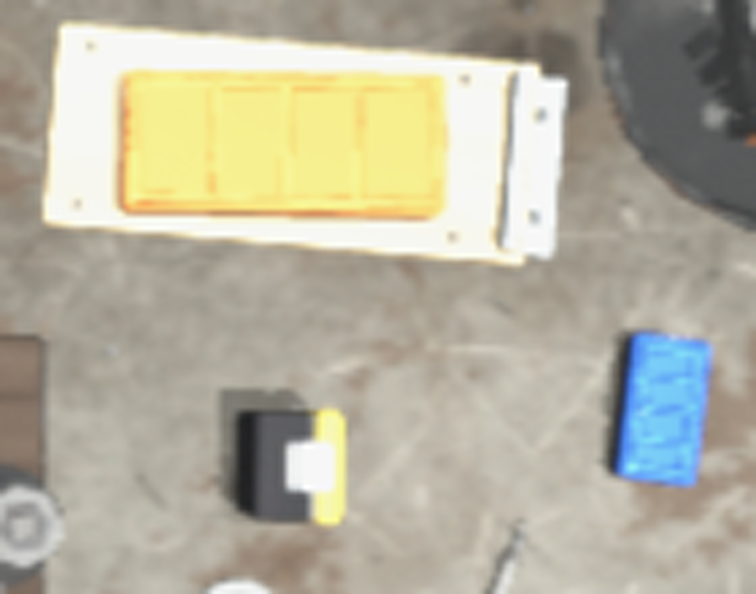

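The crop confirms the choice. The orange case is at (281,144) on the stand, with the stop at right (510-560,70-255). The medium case has its yellow lid facing right at (330,465), and the blue case is at (664,410). I'll convert these to positions.

```bash
cat >> h.py <<'E'
def quad(c,pts,z,crop,s):
    P=np.array([onz(c,(crop[0]+(p[0]+.5)/s-.5,crop[1]+(p[1]+.5)/s-.5),z) for p in pts])
    return P
E
python3 - <<'E'
from h import *
c=cam('top'); cr=(310,190); s=5.4
def show(n,pts,z):
    P=quad(c,pts,z,cr,s); a=P[1]-P[0]+P[2]-P[3]; b=P[0]-P[3]+P[1]-P[2]
    print(n,'ctr',P.mean(0).round(4),'len',np.hypot(*a[:2])/2,np.hypot(*b[:2])/2,'ang right',np.arctan2(a[1],a[0]).round(3),'ang up',np.arctan2(b[1],b[0]).round(3)); return P
show('plate',[(62,24),(540,64),(522,265),(45,222)],.01)
print('stop face top',quad(c,[(517,70),(503,250)],.034,cr,s).round(4))
show('large',[(123,72),(445,74),(442,217),(120,213)],.054)
show('med',[(254,409),(345,409),(345,521),(254,521)],.1)
show('small',[(636,333),(712,342),(696,487),(620,478)],.034)
E
```

```text
plate ctr [ 0.5786 -0.1682  0.01  ] len 0.2291188490646992 0.09609305249054939 ang right -1.659 ang up -0.094
stop face top [[ 0.611  -0.2714  0.034 ]
 [ 0.5262 -0.2639  0.034 ]]
large ctr [ 0.5744 -0.1587  0.054 ] len 0.14892310836326508 0.06588046172784329 ang right -1.581 ang up -0.028
med ctr [ 0.4273 -0.1601  0.1   ] len 0.040359269591493524 0.04952331946881355 ang right -1.573 ang up -0.007
small ctr [ 0.4512 -0.3394  0.034 ] len 0.03577979629145041 0.06820385444181343 ang right -1.69 ang up -0.124
```

```bash
python3 -m jog '[{"translation":[0,0,-50],"roll":0.14},{"translation":[0,0,-50],"roll":0.14},{"translation":[0,0,-50],"roll":0.14},{"translation":[0,0,0],"roll":0.14},{"translation":[0,0,0],"roll":0.14}]' 85 30
python3 -m jog '[{"translation":[0,0,0],"roll":0.143},{"translation":[0,0,0],"roll":0.143},{"translation":[0,0,0],"roll":0.143},{"translation":[0,0,0],"roll":0.143},{"translation":[0,0,0],"roll":0.143}]'
python3 -m jog '[{"translation":[-36,24,0],"roll":0},{"translation":[-36,24,0],"roll":0},{"translation":[-36,24,0],"roll":0},{"translation":[-36,24,0],"roll":0},{"translation":[-36,24,0],"roll":0}]'
```

```text
time_s: 0.7
position: [0.1522, 0.6067, 0.3973]
ee_rot: [3.139, -0.003, 2.19]
contact_force: [-0.4, 0.3, -0.5]
width: 0.0845
finger_force: 0.0
time_s: 1.2
position: [0.152, 0.6061, 0.395]
ee_rot: [-3.142, 0.0, 1.475]
contact_force: [-0.5, -0.5, -0.2]
width: 0.0851
finger_force: 0.0
time_s: 1.7
position: [0.256, 0.4144, 0.3952]
ee_rot: [-3.141, -0.0, 1.481]
contact_force: [0.7, 0.1, 1.3]
width: 0.0852
finger_force: 0.0
```

```bash
python3 -m jog '[{"translation":[-36,24,0],"roll":0},{"translation":[-36,24,0],"roll":0},{"translation":[-36,24,0],"roll":0},{"translation":[-36,24,0],"roll":0},{"translation":[-36,24,0],"roll":0}]' | head -3
python3 -m jog '[{"translation":[-36,24,0],"roll":0},{"translation":[-36,24,0],"roll":0},{"translation":[-36,24,0],"roll":0},{"translation":[-36,24,0],"roll":0},{"translation":[-36,24,0],"roll":0}]' | head -3
python3 -m jog '[{"translation":[-36,24,0],"roll":0},{"translation":[-36,24,0],"roll":0},{"translation":[-36,24,0],"roll":0},{"translation":[-36,24,0],"roll":0},{"translation":[0,0,0],"roll":0}]' | head -3
```

```text
time_s: 2.2
position: [0.3592, 0.2243, 0.3953]
ee_rot: [-3.142, -0.001, 1.481]
time_s: 2.7
position: [0.4624, 0.0342, 0.3955]
ee_rot: [3.141, -0.001, 1.481]
time_s: 3.2
position: [0.5452, -0.1224, 0.3946]
ee_rot: [-3.141, 0.005, 1.472]
```

```bash
python3 -m jog '[{"translation":[-34,34,0],"roll":0},{"translation":[0,0,50],"roll":0},{"translation":[0,0,50],"roll":0},{"translation":[0,0,50],"roll":0},{"translation":[0,0,50],"roll":0}]' | head -3
python3 -m jog '[{"translation":[0,0,50],"roll":0},{"translation":[0,0,25],"roll":0},{"translation":[0,0,0],"roll":0},{"translation":[0,0,0],"roll":0}]'; python3 - <<'E'
from h import *
save('side','s1.png',(220,150,420,300),4)
E
```

```text
time_s: 3.7
position: [0.5753, -0.1522, 0.1934]
ee_rot: [3.141, -0.0, 1.481]
time_s: 4.1
position: [0.5759, -0.1529, 0.121]
ee_rot: [3.142, 0.0, 1.481]
contact_force: [0.9, -1.1, 0.1]
width: 0.0849
finger_force: 0.0
```

View pics/s1.png

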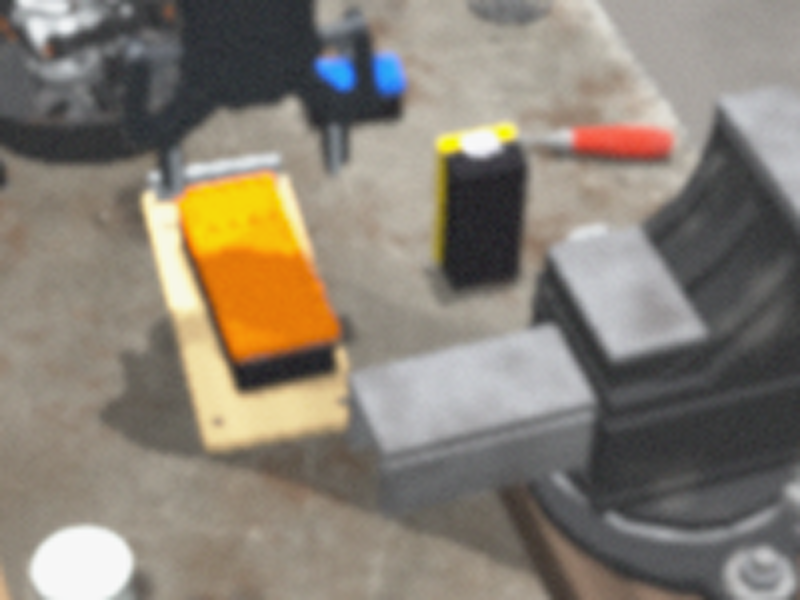

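The fingers straddle the orange case at (170,165) and (335,150). The medium case stands clear at (480,210). I'll descend and grip.

```bash
python3 -m jog '[{"translation":[0,0,40],"roll":0},{"translation":[0,0,30],"roll":0},{"translation":[0,0,13],"roll":0},{"translation":[0,0,0],"roll":0}]' 85 25
python3 -m jog '[{"translation":[0,0,0],"roll":0},{"translation":[0,0,0],"roll":0},{"translation":[0,0,0],"roll":0},{"translation":[0,0,0],"roll":0},{"translation":[0,0,0],"roll":0}]' 55 25
```

```text
time_s: 4.55
position: [0.5757, -0.1528, 0.0374]
ee_rot: [-3.141, -0.0, 1.481]
contact_force: [0.6, 0.3, 0.3]
width: 0.0849
finger_force: 0.0
time_s: 5.05
position: [0.5771, -0.1535, 0.0396]
ee_rot: [3.138, 0.0, 1.481]
contact_force: [0.5, -1.2, 6.7]
width: 0.0663
finger_force: 27.4
```

```bash
python3 -m jog '[{"translation":[-8,0,-2],"roll":0},{"translation":[-10,0,0],"roll":0},{"translation":[-8,0,0],"roll":0},{"translation":[0,0,0],"roll":0}]'
for i in 1; do python3 -m jog '[{"translation":[-3,0,0],"roll":0},{"translation":[0,0,0],"roll":0}]'; done
```

```text
time_s: 5.45
position: [0.5729, -0.1814, 0.0397]
ee_rot: [3.141, 0.002, 1.478]
contact_force: [-1.4, -3.2, 0.8]
width: 0.0665
finger_force: 28.7
time_s: 5.65
position: [0.573, -0.1818, 0.0397]
ee_rot: [3.141, -0.001, 1.481]
contact_force: [-2.5, 1.6, 5.2]
width: 0.0665
finger_force: 29.4
```

```bash
python3 -m jog '[{"translation":[-3,0,0],"roll":0},{"translation":[0,0,0],"roll":0}]' | sed -n '2p;4p'
python3 -m jog '[{"translation":[-2,0,0],"roll":0},{"translation":[0,0,0],"roll":0}]' | sed -n '2p;4p'
python3 -m jog '[{"translation":[-2,0,0],"roll":0},{"translation":[0,0,0],"roll":0}]' | sed -n '2p;4p'
```

```text
position: [0.5733, -0.1838, 0.0396]
contact_force: [-0.9, 4.5, 6.7]
position: [0.5734, -0.1847, 0.0396]
contact_force: [0.0, 7.6, 6.4]
position: [0.5734, -0.1848, 0.0397]
contact_force: [-1.5, 11.6, 10.0]
```

```bash
python3 -m jog '[{"translation":[-3,0,0],"roll":0},{"translation":[0,0,0],"roll":0}]' | sed -n '2p;4p'
python3 -m jog '[{"translation":[-3,0,0],"roll":0},{"translation":[0,0,0],"roll":0}]' | sed -n '2,4p'
python3 - <<'E'
from h import *
save('side','s2.png',(240,170,340,245),8)
E
```

```text
position: [0.5747, -0.1865, 0.0397]
contact_force: [2.3, 14.2, 8.2]
position: [0.5761, -0.1884, 0.0399]
ee_rot: [3.137, -0.007, 1.487]
contact_force: [8.2, 16.8, 5.7]
```

View pics/s2.png

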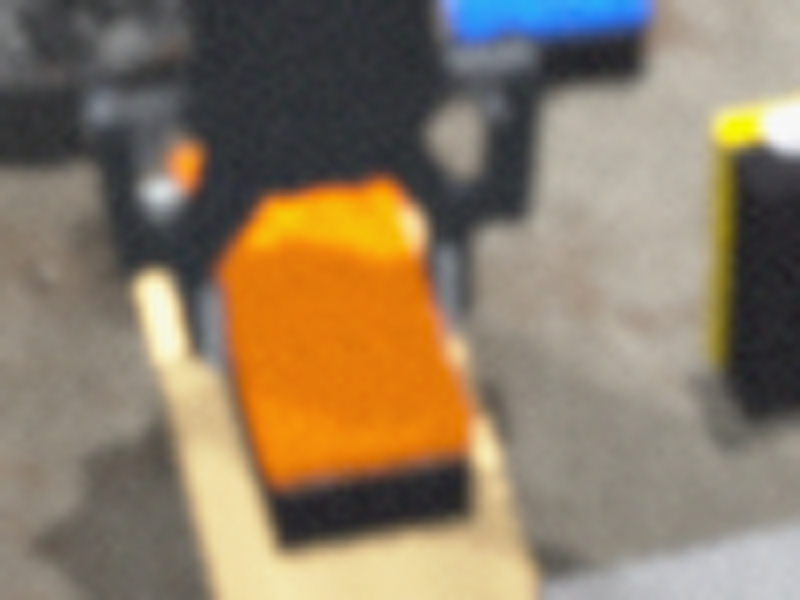

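The case has met the stop: resistance rose to 17 N and the position agrees with the estimate. I'll ease off a little, open, rise and check from above.

```bash
python3 -m jog '[{"translation":[4,2,0],"roll":0},{"translation":[0,0,0],"roll":0}]' | sed -n '2,4p'
python3 -m jog '[{"translation":[0,0,0],"roll":0},{"translation":[0,0,0],"roll":0},{"translation":[0,0,0],"roll":0},{"translation":[0,0,0],"roll":0}]' 85 | sed -n '2,5p'
python3 -m jog '[{"translation":[0,0,-30],"roll":0},{"translation":[0,0,-50],"roll":0},{"translation":[0,0,-50],"roll":0},{"translation":[30,-40,-20],"roll":0},{"translation":[30,-40,0],"roll":0}]' | sed -n '2,4p'
python3 -m jog '[{"translation":[30,-40,0],"roll":0},{"translation":[30,-40,0],"roll":0},{"translation":[0,0,0],"roll":0}]' | sed -n '2,4p'
python3 - <<'E'
from h import *
save('top','crop2.png',(310,190,450,300),5.4)
E
```

```text
position: [0.5762, -0.1884, 0.0399]
ee_rot: [3.139, -0.002, 1.484]
contact_force: [1.5, 8.1, 6.4]
position: [0.5738, -0.1914, 0.0391]
ee_rot: [-3.141, 0.0, 1.48]
contact_force: [-1.1, -0.0, -0.4]
width: 0.085
position: [0.5036, -0.128, 0.1904]
ee_rot: [3.136, 0.001, 1.478]
contact_force: [-0.1, 1.4, 0.1]
position: [0.4234, -0.0531, 0.1865]
ee_rot: [-3.136, -0.005, 1.49]
contact_force: [1.3, 0.4, -0.5]
```

View pics/crop2.png

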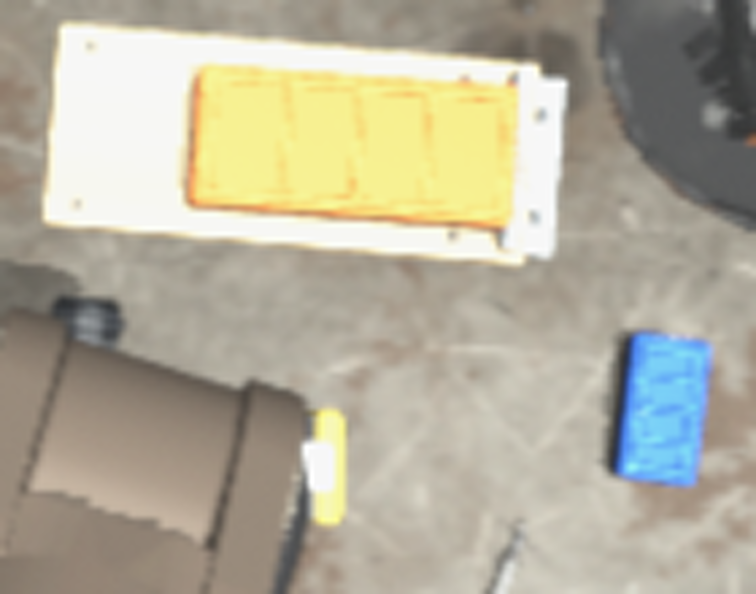

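The large case's lid corners are now (197,66), (518,86), (513,229) and (191,206). It is flush on the stop and parallel to the plate within about 0.02 rad. Next I'll go to the medium case and grip its top, fingers along x.

```bash
python3 - <<'E'
from h import *
c=cam('top'); P=quad(c,[(197,66),(518,86),(513,229),(191,206)],.054,(310,190),5.4)
a=P[1]-P[0]+P[2]-P[3]; print('large',P.mean(0).round(4),np.arctan2(a[1],a[0]).round(3), 'vice base/driver/cup',quad(c,[(45,400),(520,520),(265,585)],.01,(310,190),5.4).round(3))
E
python3 -m jog '[{"translation":[-30,0,0],"roll":-0.084},{"translation":[-30,3,0],"roll":0},{"translation":[-20,2,0],"roll":0},{"translation":[-19,0,0],"roll":0},{"translation":[0,0,0],"roll":0}]' 85 40 | sed -n '2,4p'
python3 -m jog '[{"translation":[0,0,0],"roll":0},{"translation":[0,0,0],"roll":0}]' 75 | sed -n '2,5p'
```

```text
large [ 0.5731 -0.1921  0.054 ] -1.639 vice base/driver/cup [[ 0.456 -0.05   0.01 ]
 [ 0.399 -0.275  0.01 ]
 [ 0.369 -0.154  0.01 ]]
position: [0.4304, -0.1633, 0.1883]
ee_rot: [3.141, 0.003, 1.558]
contact_force: [0.1, -0.0, 0.0]
position: [0.4302, -0.1586, 0.1877]
ee_rot: [-3.141, 0.0, 1.564]
contact_force: [-0.7, -0.1, -0.2]
width: 0.0753
```

```bash
python3 -m jog '[{"translation":[6.5,-3,20],"roll":0},{"translation":[0,0,40],"roll":0},{"translation":[0,0,22],"roll":0},{"translation":[0,0,0],"roll":0},{"translation":[0,0,0],"roll":0}]' | sed -n '2,5p'
python3 -m jog '[{"translation":[0,0,0],"roll":0},{"translation":[0,0,0],"roll":0},{"translation":[0,0,0],"roll":0},{"translation":[0,0,0],"roll":0},{"translation":[0,0,0],"roll":0}]' 40 40 | sed -n '2,6p'
python3 - <<'E'
from h import *
save('side','s3.png',(280,130,400,220),6.5)
E
```

```text
position: [0.4273, -0.1519, 0.1062]
ee_rot: [-3.141, 0.0, 1.565]
contact_force: [-0.2, -0.3, 0.4]
width: 0.075
position: [0.4281, -0.1519, 0.1073]
ee_rot: [3.139, -0.001, 1.565]
contact_force: [-2.6, 1.1, 9.1]
width: 0.0482
finger_force: 39.6
```

View pics/s3.png

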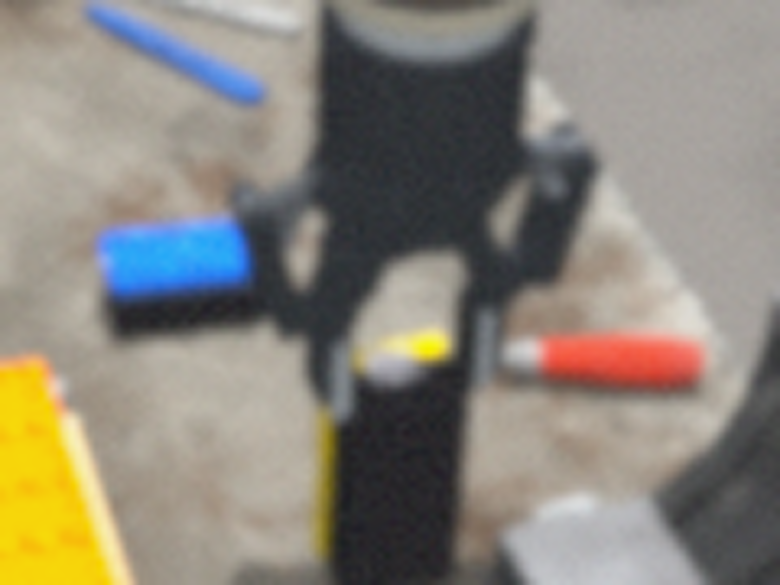

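The pads at (345,380) and (487,350) hold the top of the yellow-lidded case with a shallow overlap. I'll lift, carry it to open bench and set it down.

```bash
python3 -m jog '[{"translation":[0,0,-10],"roll":0},{"translation":[0,0,-12],"roll":0},{"translation":[-15,6,0],"roll":0},{"translation":[-25,8,0],"roll":0},{"translation":[-25,8,0],"roll":0}]' | sed -n '2,6p'
python3 -m jog '[{"translation":[-10,0,0],"roll":0},{"translation":[0,0,0],"roll":0},{"translation":[0,0,10],"roll":0},{"translation":[0,0,8],"roll":0},{"translation":[0,0,0],"roll":0}]' | sed -n '2,6p'
```

```text
position: [0.4497, -0.2171, 0.1291]
ee_rot: [3.14, -0.0, 1.567]
contact_force: [0.5, -0.3, -1.4]
width: 0.0478
finger_force: 42.3
position: [0.4479, -0.2253, 0.1084]
ee_rot: [-3.139, -0.001, 1.566]
contact_force: [-0.1, 0.4, -2.1]
width: 0.0481
finger_force: 42.3
```

```bash
python3 -m jog '[{"translation":[0,0,3],"roll":0},{"translation":[0,0,0],"roll":0}]' | sed -n '2,6p'
python3 -m jog '[{"translation":[0,0,2],"roll":0},{"translation":[0,0,0],"roll":0}]' | sed -n '2,6p'
python3 - <<'E'
from h import *
save('side','s4.png',(280,130,400,220),6.5)
E
```

```text
position: [0.4485, -0.2264, 0.1075]
ee_rot: [-3.141, -0.002, 1.565]
contact_force: [-4.5, 3.4, 11.7]
width: 0.0482
finger_force: 43.8
position: [0.4487, -0.2264, 0.1073]
ee_rot: [3.141, -0.004, 1.565]
contact_force: [-11.2, 8.2, 39.5]
width: 0.0484
finger_force: 46.8
```

View pics/s4.png

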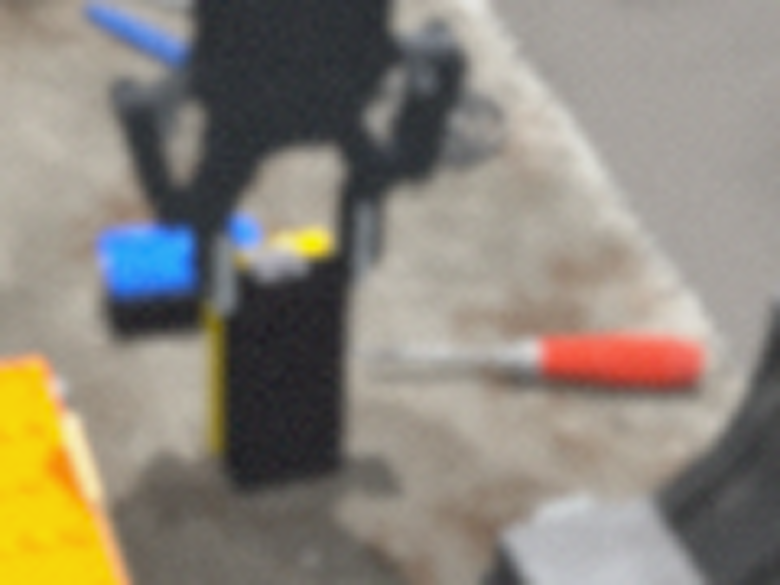

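The case stands upright at (285,370) and is pressed onto the bench. The tool cannot tilt, so I'll tip the case about its lower base edge: light grip, slight downward press, TCP moved along an arc towards +y. Colour code will track the lid from above.

```bash
cat >> h.py <<'E'
def yel():
    c=cam('top'); h=cv2.cvtColor(c['frame'],cv2.COLOR_RGB2HSV)
    m=cv2.inRange(h,(20,110,110),(35,255,255)); m[:243]=0; m[310:]=0; m[:,:300]=0; m[:,460:]=0
    n,l,st,ce=cv2.connectedComponentsWithStats(m); 
    print('yellow [x0 y0 w h area]',[s.tolist() for s in st[1:] if s[4]>5])
E
python3 -m jog '[{"translation":[0,0,-1.5],"roll":0},{"translation":[0,0,0],"roll":0},{"translation":[0,0,0],"roll":0}]' 40 20 | sed -n '2,6p'
python3 -c "from h import *;yel()"
python3 -m jog '[{"translation":[4,0,0],"roll":0},{"translation":[4,0,0],"roll":0},{"translation":[4,0,0],"roll":0},{"translation":[0,0,0],"roll":0}]' | sed -n '2,6p'
python3 -c "from h import *;yel()"
```

```text
position: [0.4487, -0.2264, 0.1074]
ee_rot: [3.141, -0.002, 1.565]
contact_force: [-5.4, 4.8, 17.3]
width: 0.048
finger_force: 44.4
yellow [x0 y0 w h area] []
position: [0.4493, -0.2168, 0.1078]
ee_rot: [3.139, 0.003, 1.564]
contact_force: [-4.4, -4.3, 13.8]
width: 0.0482
finger_force: 44.1
yellow [x0 y0 w h area] []
```

```bash
cat >> h.py <<'E'
def strip():
    c=cam('side'); h=cv2.cvtColor(c['frame'],cv2.COLOR_RGB2HSV)
    m=cv2.inRange(h,(22,120,60),(35,255,255)); m[:150]=0; m[235:]=0; m[:,:300]=0; m[:,360:]=0
    n,l,st,ce=cv2.connectedComponentsWithStats(m)
    for i in range(1,n):
        if st[i][4]>8:
            ys,xs=np.nonzero(l==i); d=cv2.fitLine(np.c_[xs,ys].astype(np.float32),2,0,.01,.01).ravel()
            print('strip',st[i].tolist(),'dir',d[:2].round(3))
    return c
E
python3 - <<'E'
from h import *
c=strip()
yp=-.205   # pivot edge y
for t in np.radians([0,5,10,20]):
    f=lambda a,b:(.4737,yp-b*np.cos(t)+a*np.sin(t),a*np.cos(t)+b*np.sin(t))
    q=proj(c,[f(.01,.036),f(.08,.036)]); d=q[1]-q[0]; print(np.degrees(t),q.round(1).tolist(),(d/np.linalg.norm(d)).round(3))
E
```

```text
strip [326, 167, 6, 5, 22] dir [0.925 0.379]
strip [312, 179, 3, 20, 45] dir [0.003 1.   ]
0.0 [[312.0, 197.5], [312.3, 176.9]] [ 0.012 -1.   ]
5.0 [[312.1, 196.9], [313.2, 177.7]] [ 0.053 -0.999]
10.0 [[312.3, 196.3], [314.1, 178.7]] [ 0.101 -0.995]
20.0 [[312.7, 195.5], [316.0, 181.5]] [ 0.231 -0.973]
```

The case slid upright because the grip stayed at 44 N. I'll reopen, raise slightly for less overlap and regrip at 20 N.

```bash
python3 -m jog '[{"translation":[0,0,-1],"roll":0},{"translation":[0,0,0],"roll":0},{"translation":[0,0,0],"roll":0},{"translation":[2,0,-2],"roll":0},{"translation":[0,0,0],"roll":0}]' 60 20 | sed -n '2,6p'
python3 -m jog '[{"translation":[0,0,0],"roll":0},{"translation":[0,0,0],"roll":0},{"translation":[0,0,0],"roll":0},{"translation":[0,0,0],"roll":0},{"translation":[0,0,0],"roll":0}]' 40 20 | sed -n '2,6p'
python3 -m jog '[{"translation":[0,0,1],"roll":0},{"translation":[3,0,0],"roll":0},{"translation":[3,0,0],"roll":0},{"translation":[3,0,0],"roll":0},{"translation":[0,0,0],"roll":0}]' | sed -n '2,6p'
python3 -c "from h import *;strip()"
```

```text
position: [0.4489, -0.2125, 0.1094]
ee_rot: [-3.142, -0.0, 1.565]
contact_force: [0.9, 0.1, -0.3]
width: 0.0599
finger_force: 0.0
position: [0.449, -0.2128, 0.1095]
ee_rot: [3.141, -0.0, 1.565]
contact_force: [-0.1, 1.1, 5.8]
width: 0.0484
finger_force: 20.1
position: [0.4495, -0.2054, 0.1095]
ee_rot: [3.139, 0.002, 1.564]
contact_force: [-3.0, -2.1, 14.7]
width: 0.0488
finger_force: 21.7
strip [328, 169, 5, 4, 18] dir [0.92  0.392]
strip [313, 182, 3, 19, 46] dir [ 0.028 -1.   ]
```

```bash
python3 -m jog '[{"translation":[3,0,0.5],"roll":0},{"translation":[3,0,0],"roll":0},{"translation":[3,0,0],"roll":0},{"translation":[0,0,0],"roll":0}]' | sed -n '2,6p'
python3 - <<'E'
from h import *
c=strip()
yp=-.185
for t in np.radians([0,5,10,20]):
    f=lambda a,b:(.4745,yp-b*np.cos(t)+a*np.sin(t),a*np.cos(t)+b*np.sin(t))
    q=proj(c,[f(.01,.036),f(.08,.036)]); d=q[1]-q[0]; print(np.degrees(t),q.round(1).tolist(),(d/np.linalg.norm(d)).round(3))
E
```

```text
position: [0.4497, -0.1959, 0.1087]
ee_rot: [3.139, 0.001, 1.564]
contact_force: [-1.0, -0.7, 10.9]
width: 0.0488
finger_force: 23.4
strip [329, 170, 5, 5, 19] dir [0.949 0.316]
strip [313, 184, 4, 17, 40] dir [ 0.084 -0.996]
0.0 [[314.1, 202.3], [314.5, 181.6]] [ 0.016 -1.   ]
5.0 [[314.3, 201.6], [315.4, 182.4]] [ 0.058 -0.998]
10.0 [[314.5, 201.1], [316.4, 183.5]] [ 0.107 -0.994]
20.0 [[314.9, 200.3], [318.3, 186.4]] [ 0.241 -0.97 ]
```

Tipping has begun, at about 7.5°. I'll continue along the arc.

```bash
python3 -m jog '[{"translation":[5,0,0],"roll":0},{"translation":[5,0,0.3],"roll":0},{"translation":[5,0,0.5],"roll":0},{"translation":[6,0,0.8],"roll":0},{"translation":[0,0,0],"roll":0}]' | sed -n '2,6p'
python3 -c "from h import *;strip()"
python3 -m jog '[{"translation":[5.5,0,1.3],"roll":0},{"translation":[5.5,0,1.8],"roll":0},{"translation":[5,0,2.2],"roll":0},{"translation":[0,0,0],"roll":0}]' | sed -n '2,6p'
python3 - <<'E'
from h import *
c=strip()
for t in np.radians([10,20,30,40]):
    yp=-.1987
    f=lambda a,b:(.4745,yp-b*np.cos(t)+a*np.sin(t),a*np.cos(t)+b*np.sin(t))
    q=proj(c,[f(.01,.036),f(.08,.036)]); d=q[1]-q[0]; print(np.degrees(t),q.round(1).tolist(),(d/np.linalg.norm(d)).round(3))
E
```

```text
position: [0.4488, -0.1727, 0.1058]
ee_rot: [-3.141, -0.001, 1.566]
contact_force: [0.5, -1.0, 0.7]
width: 0.0485
finger_force: 20.6
strip [332, 175, 5, 4, 18] dir [0.92  0.392]
strip [314, 188, 4, 12, 31] dir [ 0.19  -0.982]
position: [0.4491, -0.1567, 0.1006]
ee_rot: [-3.141, -0.001, 1.566]
contact_force: [0.3, 0.2, 3.3]
width: 0.0486
finger_force: 20.2
strip [324, 179, 16, 5, 40] dir [ 0.999 -0.034]
strip [314, 191, 5, 8, 26] dir [ 0.377 -0.926]
10.0 [[312.8, 197.8], [314.6, 180.3]] [ 0.102 -0.995]
20.0 [[313.2, 197.0], [316.5, 183.1]] [ 0.233 -0.972]
29.999999999999996 [[313.7, 196.6], [318.5, 186.9]] [ 0.442 -0.897]
40.0 [[314.4, 196.6], [320.5, 191.4]] [ 0.766 -0.643]
```

```bash
python3 -m jog '[{"translation":[5,0,2.6],"roll":0},{"translation":[5,0,2.9],"roll":0},{"translation":[5,0,3.2],"roll":0},{"translation":[0,0,0],"roll":0}]' | sed -n '2,6p'
python3 -m jog '[{"translation":[4.5,0,3.4],"roll":0},{"translation":[4.4,0,3.6],"roll":0},{"translation":[4.3,0,3.9],"roll":0},{"translation":[0,0,0],"roll":0}]' | sed -n '2,6p'
python3 - <<'E'
from h import *
c=strip(); yel()
for t in np.radians([30,40,50,60]):
    yp=-.1987
    f=lambda a,b:(.4745,yp-b*np.cos(t)+a*np.sin(t),a*np.cos(t)+b*np.sin(t))
    q=proj(c,[f(0,.04),f(.01,.036),f(.08,.036)]); d=q[1]-q[0]; print(np.degrees(t),q.round(1).tolist())
    g=cam('top'); print(proj(g,[(.4487,f(0,.04)[1],f(0,.04)[2])]).round(1))
E
```

```text
position: [0.4494, -0.1419, 0.0921]
ee_rot: [-3.141, -0.001, 1.566]
contact_force: [0.5, 3.6, 6.6]
width: 0.0486
finger_force: 22.3
position: [0.4495, -0.1288, 0.0812]
ee_rot: [-3.141, -0.001, 1.566]
contact_force: [0.8, 3.1, 5.4]
width: 0.0485
finger_force: 25.8
strip [328, 191, 16, 7, 61] dir [ 0.999 -0.046]
yellow [x0 y0 w h area] []
29.999999999999996 [[312.7, 196.5], [313.7, 196.6], [318.5, 186.9]]
[[390.1 266.6]]
40.0 [[313.2, 195.8], [314.4, 196.6], [320.5, 191.4]]
[[388.9 266.6]]
50.0 [[313.8, 195.5], [315.1, 197.0], [322.4, 196.7]]
[[387.2 266.6]]
59.99999999999999 [[314.5, 195.7], [315.9, 197.8], [324.1, 202.4]]
[[385.2 266.6]]
```

```bash
python3 -m jog '[{"translation":[3.9,0,4.1],"roll":0},{"translation":[3.7,0,4.3],"roll":0},{"translation":[3.5,0,4.4],"roll":0},{"translation":[0,0,0],"roll":0}]' | sed -n '2,6p'
python3 -m jog '[{"translation":[3.1,0,4.7],"roll":0},{"translation":[2.9,0,4.9],"roll":0},{"translation":[2.6,0,5.0],"roll":0},{"translation":[0,0,0],"roll":0}]' | sed -n '2,6p'
python3 - <<'E'
from h import *
save('side','s5.png',(270,140,390,230),6.5)
E
```

```text
position: [0.4493, -0.1184, 0.0681]
ee_rot: [-3.141, 0.0, 1.565]
contact_force: [-0.0, 1.8, 2.2]
width: 0.0483
finger_force: 27.5
position: [0.4491, -0.1098, 0.0532]
ee_rot: [-3.141, 0.0, 1.565]
contact_force: [0.4, 2.9, 2.2]
width: 0.0487
finger_force: 28.5
```

View pics/s5.png

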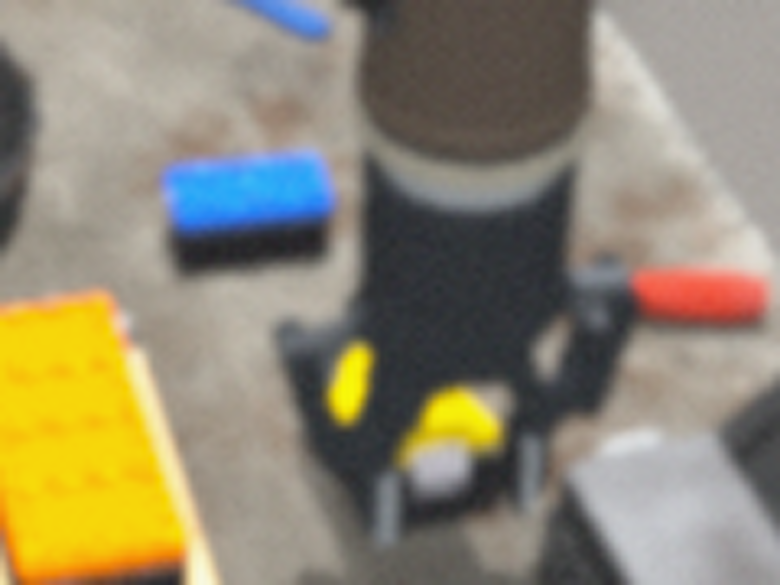

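The lid now faces upward, with yellow visible at (350,385) and (460,420), at about 70°. I'll finish the arc.

```bash
python3 -m jog '[{"translation":[2.3,0,5.2],"roll":0},{"translation":[2.0,0,5.3],"roll":0},{"translation":[1.8,0,5.4],"roll":0},{"translation":[0,0,0],"roll":0}]' | sed -n '2,6p'
python3 -m jog '[{"translation":[1.2,0,4],"roll":0},{"translation":[0.8,0,4],"roll":0},{"translation":[0,0,0],"roll":0}]' | sed -n '2,6p'
python3 -m jog '[{"translation":[0.5,0,3],"roll":0},{"translation":[0.2,0,3],"roll":0},{"translation":[0,0,0],"roll":0}]' | sed -n '2,6p'
```

```text
position: [0.4492, -0.1038, 0.0373]
ee_rot: [-3.141, 0.0, 1.565]
contact_force: [-0.4, 2.4, 1.0]
width: 0.0485
finger_force: 27.8
position: [0.4494, -0.1019, 0.0296]
ee_rot: [-3.141, 0.0, 1.565]
contact_force: [0.7, 1.5, 1.6]
width: 0.0485
finger_force: 26.5
position: [0.4494, -0.1012, 0.0238]
ee_rot: [-3.141, 0.0, 1.565]
contact_force: [-0.1, 2.0, 0.5]
width: 0.0485
finger_force: 23.8
```

```bash
python3 -m jog '[{"translation":[0,0,0],"roll":0},{"translation":[0,0,0],"roll":0},{"translation":[0,0,0],"roll":0},{"translation":[0,0,-20],"roll":0},{"translation":[0,0,-40],"roll":0}]' 80 | sed -n '2,6p'
python3 -m jog '[{"translation":[0,0,-50],"roll":0},{"translation":[-40,0,-50],"roll":0},{"translation":[-50,0,0],"roll":0},{"translation":[-50,0,0],"roll":0},{"translation":[-50,0,0],"roll":0}]' | sed -n '1,3p'
python3 -m jog '[{"translation":[-40,0,0],"roll":0},{"translation":[0,0,0],"roll":0}]' | sed -n '1,3p'
python3 - <<'E'
from h import *
t=cam('top'); s=cam('side')
im=t['frame'][190:300,310:450,::-1]; a=cv2.resize(im,None,fx=4,fy=4,interpolation=cv2.INTER_CUBIC)
b=cv2.resize(s['frame'][165:265,300:360,::-1],None,fx=4,fy=4,interpolation=cv2.INTER_CUBIC)[:440]
o=np.zeros((440,800,3),np.uint8); o[:,:560]=a; o[:b.shape[0],560:]=b; cv2.imwrite('pics/m6.png',o)
E
```

```text
position: [0.4478, -0.1013, 0.0832]
ee_rot: [-3.137, 0.001, 1.564]
contact_force: [1.7, 0.4, 0.6]
width: 0.0802
finger_force: 0.0
time_s: 19.2
position: [0.4488, -0.2836, 0.1736]
ee_rot: [3.14, -0.0, 1.567]
time_s: 19.4
position: [0.446, -0.3292, 0.1738]
ee_rot: [3.141, 0.004, 1.557]
```

View pics/m6.png

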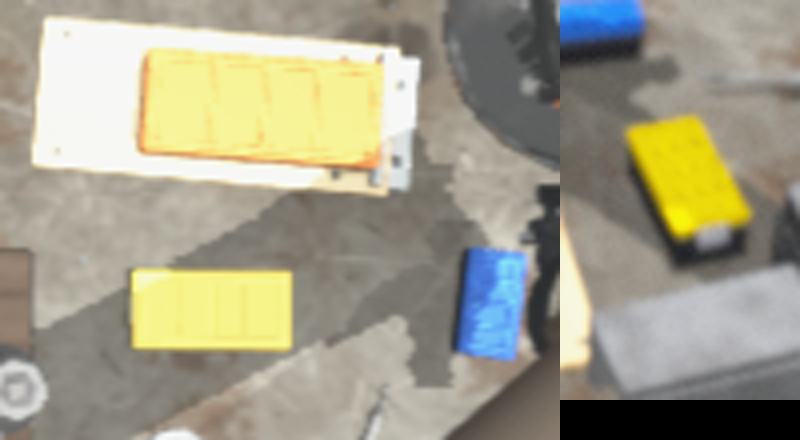

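The medium case lies flat, lid up, with corners (132,269), (292,271), (292,350) and (132,350) in the left panel. The blue and orange cases are undisturbed. That is the last picture, so from here I measure by colour code.

```bash
cat >> h.py <<'E'
def rect(n,lo,hi,z,box):
    c=cam('top'); h=cv2.cvtColor(c['frame'],cv2.COLOR_RGB2HSV); m=cv2.inRange(h,lo,hi)
    k=np.zeros_like(m); k[box[1]:box[3],box[0]:box[2]]=1; m=m*k
    n_,l,st,ce=cv2.connectedComponentsWithStats(m); i=1+np.argmax(st[1:,4])
    ys,xs=np.nonzero(l==i); r=cv2.boxPoints(cv2.minAreaRect(np.c_[xs,ys].astype(np.float32)))
    P=np.array([onz(c,p,z)[:2] for p in r]); e=P[1]-P[0]; f=P[2]-P[1]
    if np.hypot(*e)<np.hypot(*f): e,f=f,e
    print(n,'ctr',P.mean(0).round(4),'dims',np.hypot(*e).round(4),np.hypot(*f).round(4),'ang',(np.arctan2(e[1],e[0])%np.pi).round(3),'area',st[i][4])
E
python3 - <<'E'
from h import *
c=cam('top'); P=quad(c,[(132,269),(292,271),(292,350),(132,350)],.04,(310,190),4); a=P[1]-P[0]+P[2]-P[3]
print(P.mean(0),np.arctan2(a[1],a[0])%np.pi)
rect('med',(20,60,120),(35,255,255),.04,(310,245,400,300))
rect('large',(8,60,120),(35,255,255),.054,(335,195,412,240))
rect('small',(100,120,60),(125,255,255),.034,(415,245,450,290))
E
```

```text
[ 0.44753764 -0.16110052  0.04      ] 1.5626857994247407
med ctr [ 0.4479 -0.1595] dims 0.1006 0.0501 ang 1.569 area 855
large ctr [ 0.5654 -0.1925] dims 0.1581 0.0833 ang 1.506 area 1706
small ctr [ 0.4512 -0.3379] dims 0.0666 0.0388 ang 3.018 area 339
```

```bash
python3 -m jog '[{"translation":[40,0,0],"roll":0},{"translation":[50,0,0],"roll":0},{"translation":[50,0,0],"roll":0},{"translation":[29,0,0],"roll":0},{"translation":[0,0,0],"roll":0}]' 75 | sed -n '1,3p'
python3 -m jog '[{"translation":[0,0,40],"roll":0},{"translation":[0,0,40],"roll":0},{"translation":[0,0,0],"roll":0},{"translation":[0,0,0],"roll":0}]' | sed -n '1,5p'
```

```text
time_s: 20.2
position: [0.4495, -0.1473, 0.1726]
ee_rot: [-3.141, -0.003, 1.574]
time_s: 20.6
position: [0.4488, -0.1541, 0.0936]
ee_rot: [-3.14, 0.001, 1.564]
contact_force: [0.1, -1.0, 0.3]
width: 0.0752
```

```bash
python3 -m jog '[{"translation":[-6,-1,20],"roll":0},{"translation":[0,0,30],"roll":0},{"translation":[0,0,15],"roll":0},{"translation":[0,0,0],"roll":0},{"translation":[0,0,0],"roll":0}]' 75 | sed -n '2,5p'
python3 -m jog '[{"translation":[0,0,0],"roll":0},{"translation":[0,0,0],"roll":0},{"translation":[0,0,0],"roll":0},{"translation":[0,0,0],"roll":0},{"translation":[0,0,0],"roll":0}]' 40 40 | sed -n '2,6p'
python3 -m jog '[{"translation":[0,0,-20],"roll":0},{"translation":[0,0,-30],"roll":0},{"translation":[0,0,-30],"roll":0},{"translation":[0,0,-20],"roll":0},{"translation":[0,0,0],"roll":0}]' | sed -n '2,6p'
```

```text
position: [0.4493, -0.1601, 0.0298]
ee_rot: [3.139, 0.0, 1.565]
contact_force: [0.3, -0.1, -0.5]
width: 0.0751
position: [0.4491, -0.1596, 0.0295]
ee_rot: [3.139, -0.0, 1.565]
contact_force: [-1.2, 1.2, 10.0]
width: 0.049
finger_force: 40.1
position: [0.4496, -0.1598, 0.1306]
ee_rot: [3.137, -0.0, 1.565]
contact_force: [-0.3, -0.3, -2.6]
width: 0.0492
finger_force: 44.2
```

```bash
python3 -m jog '[{"translation":[-5,25,0],"roll":0},{"translation":[-10,35,0],"roll":0},{"translation":[-10,35,0],"roll":0},{"translation":[-7.5,30,0],"roll":0},{"translation":[0,0,0],"roll":0.075}]' | sed -n '2,6p'
python3 -m jog '[{"translation":[0,0,10],"roll":0},{"translation":[0,0,10],"roll":0},{"translation":[0,0,10],"roll":0},{"translation":[0,0,0],"roll":0},{"translation":[0,0,0],"roll":0}]' | sed -n '2,6p'
```

```text
position: [0.5762, -0.193, 0.127]
ee_rot: [3.14, 0.001, 1.491]
contact_force: [-0.8, -0.4, -2.0]
width: 0.0496
finger_force: 44.1
position: [0.5725, -0.1926, 0.0978]
ee_rot: [-3.141, -0.0, 1.49]
contact_force: [1.0, -1.4, -1.9]
width: 0.0496
finger_force: 44.1
```

```bash
python3 -m jog '[{"translation":[0,2,5],"roll":0},{"translation":[0,0,4],"roll":0},{"translation":[0,0,2],"roll":0},{"translation":[0,0,0],"roll":0},{"translation":[0,0,0],"roll":0}]' | sed -n '2,4p'
python3 -m jog '[{"translation":[0,0,1.5],"roll":0},{"translation":[0,0,0],"roll":0}]' | sed -n '2,4p'
python3 -m jog '[{"translation":[0,0,1.5],"roll":0},{"translation":[0,0,0],"roll":0}]' | sed -n '2,4p'
```

```text
position: [0.5749, -0.193, 0.0871]
ee_rot: [3.142, 0.0, 1.49]
contact_force: [-1.0, -0.5, -2.2]
position: [0.5749, -0.1929, 0.0855]
ee_rot: [-3.142, -0.0, 1.49]
contact_force: [-0.4, -0.3, -1.8]
position: [0.5748, -0.1928, 0.0839]
ee_rot: [-3.141, -0.0, 1.49]
contact_force: [-0.2, -0.3, -2.3]
```

```bash
python3 -m jog '[{"translation":[0,0,1],"roll":0},{"translation":[0,0,0],"roll":0}]' | sed -n '2,4p'
python3 -m jog '[{"translation":[0,0,1],"roll":0},{"translation":[0,0,0],"roll":0}]' | sed -n '2,4p'
```

```text
position: [0.575, -0.1929, 0.0837]
ee_rot: [3.141, -0.001, 1.49]
contact_force: [-2.6, 1.5, 4.8]
position: [0.575, -0.1929, 0.0836]
ee_rot: [3.141, -0.001, 1.49]
contact_force: [-5.3, 3.3, 14.9]
```

Contact is made at the expected height. I'll ease the press, open only as far as needed, rise, clear the view and measure.

```bash
python3 -m jog '[{"translation":[0,0,-1],"roll":0},{"translation":[0,0,0],"roll":0},{"translation":[0,0,0],"roll":0}]' 40 | sed -n '2,4p'
python3 -m jog '[{"translation":[0,0,0],"roll":0},{"translation":[0,0,0],"roll":0},{"translation":[0,0,0],"roll":0},{"translation":[0,0,0],"roll":0}]' 75 | sed -n '2,6p'
python3 -m jog '[{"translation":[0,0,-20],"roll":0},{"translation":[0,0,-40],"roll":0},{"translation":[0,0,-40],"roll":0},{"translation":[-40,-20,0],"roll":0},{"translation":[-40,-40,0],"roll":0}]' | sed -n '2,3p'
python3 -m jog '[{"translation":[-40,-40,0],"roll":0},{"translation":[-20,-20,0],"roll":0},{"translation":[0,0,0],"roll":0},{"translation":[0,0,0],"roll":0}]' | sed -n '1,3p'
python3 - <<'E'
from h import *
rect('med',(20,60,120),(35,255,255),.094,(335,195,412,240))
for hi in (20,22,24): rect('?',(20,60,120),(hi+10,255,255),.094,(335,195,412,240))
t=cam('top'); h=cv2.cvtColor(t['frame'],cv2.COLOR_RGB2HSV)
for r in range(200,238,3): print(r,[tuple(h[r,x]) [0:2] for x in range(336,412,6)].__repr__().replace('np.uint8',''))
E
```

```text
position: [0.5751, -0.193, 0.0837]
ee_rot: [3.141, -0.0, 1.49]
contact_force: [-2.0, 2.4, 7.1]
position: [0.575, -0.1929, 0.0829]
ee_rot: [-3.141, 0.0, 1.49]
contact_force: [0.1, -0.1, 0.7]
width: 0.075
finger_force: 0.0
position: [0.5157, -0.2639, 0.1843]
ee_rot: [3.138, 0.002, 1.495]
time_s: 26.0
position: [0.4539, -0.3145, 0.1833]
ee_rot: [3.141, -0.0, 1.488]
med ctr [ 0.5708 -0.1864] dims 0.1453 0.0629 ang 1.504 area 988
? ctr [ 0.571  -0.1861] dims 0.1447 0.0627 ang 1.504 area 981
? ctr [ 0.571  -0.1861] dims 0.1447 0.0626 ang 1.504 area 978
? ctr [ 0.571  -0.1861] dims 0.1447 0.0627 ang 1.504 area 981
200 [((30), (1)), ((30), (1)), ((30), (1)), ((30), (1)), ((30), (1)), ((30), (1)), ((30), (1)), ((30), (1)), ((30), (1)), ((26), (36)), ((20), (54)), ((20), (49)), ((18), (41))]
203 [((0), (0)), ((0), (0)), ((29), (96)), ((28), (107)), ((29), (88)), ((27), (91)), ((28), (53)), ((30), (5)), ((30), (4)), ((30), (3)), ((27), (19)), ((30), (1)), ((30), (1))]
206 [((30), (1)), ((0), (0)), ((29), (99)), ((28), (103)), ((30), (74)), ((30), (64)), ((30), (62)), ((30), (88)), ((30), (83)),
[... 1224 characters left out ...]
(26), (113)), ((25), (122)), ((26), (117)), ((28), (103)), ((25), (119)), ((19), (144)), ((18), (153)), ((20), (150)), ((17), (145)), ((36), (6))]
230 [((30), (2)), ((30), (2)), ((30), (2)), ((30), (10)), ((30), (11)), ((24), (44)), ((17), (86)), ((15), (110)), ((13), (155)), ((13), (160)), ((15), (151)), ((14), (155)), ((24), (9))]
233 [((21), (52)), ((23), (59)), ((30), (6)), ((30), (4)), ((30), (2)), ((30), (2)), ((30), (2)), ((30), (5)), ((23), (53)), ((23), (55)), ((21), (69)), ((21), (33)), ((80), (3))]
236 [((21), (30)), ((22), (27)), ((20), (32)), ((21), (28)), ((19), (34)), ((18), (48)), ((20), (56)), ((19), (70)), ((23), (58)), ((23), (53)), ((23), (53)), ((20), (55)), ((80), (4))]
```

```bash
python3 - <<'E'
from h import *
rect('med',(30,40,150),(34,95,255),.094,(340,200,408,230))
rect('large',(8,85,120),(29,255,255),.054,(340,200,412,232))
rect('large all',(8,40,120),(35,255,255),.054,(340,200,408,231))
rect('small',(100,120,60),(125,255,255),.034,(415,245,450,290))
E
```

```text
med ctr [ 0.5735 -0.1949] dims 0.098 0.047 ang 1.484 area 771
large ctr [ 0.5728 -0.191 ] dims 0.1523 0.068 ang 1.511 area 774
large all ctr [ 0.5735 -0.1922] dims 0.1611 0.0693 ang 1.526 area 1673
small ctr [ 0.452 -0.335] dims 0.0663 0.0339 ang 3.033 area 279
```

The medium case is on the large one within about 2 mm across, with angles agreeing. Now the small case: turn the tool and approach.

```bash
python3 -m jog '[{"translation":[0,0,0],"roll":0.147},{"translation":[0,0,0],"roll":0.147},{"translation":[0,0,0],"roll":0.147},{"translation":[0,0,0],"roll":0.147},{"translation":[0,0,0],"roll":0.147}]' 65 | sed -n '2,3p'
python3 -m jog '[{"translation":[0,0,0],"roll":0.147},{"translation":[0,0,0],"roll":0.147},{"translation":[0,0,0],"roll":0.147},{"translation":[0,0,0],"roll":0.147},{"translation":[0,0,0],"roll":0.147}]' | sed -n '2,3p'
python3 -m jog '[{"translation":[0,0,0],"roll":0.144},{"translation":[0.4,24.5,30],"roll":0},{"translation":[0,0,40],"roll":0},{"translation":[0,0,0],"roll":0},{"translation":[0,0,0],"roll":0}]' | sed -n '2,5p'
```

```text
position: [0.4542, -0.3141, 0.1831]
ee_rot: [3.141, -0.0, 0.749]
position: [0.4543, -0.314, 0.1831]
ee_rot: [3.142, -0.0, 0.014]
position: [0.4511, -0.3386, 0.1135]
ee_rot: [-3.141, 0.001, -0.124]
contact_force: [0.2, 0.3, 0.6]
width: 0.0652
```

```bash
python3 -m jog '[{"translation":[0,0,40],"roll":0},{"translation":[0,0,30],"roll":0},{"translation":[0,0,16],"roll":0},{"translation":[0,0,0],"roll":0},{"translation":[0,0,0],"roll":0}]' | sed -n '2,5p'
python3 -m jog '[{"translation":[0,0,0],"roll":0},{"translation":[0,0,0],"roll":0},{"translation":[0,0,0],"roll":0},{"translation":[0,0,0],"roll":0},{"translation":[0,0,0],"roll":0}]' 25 40 | sed -n '2,6p'
python3 -m jog '[{"translation":[0,0,-20],"roll":0},{"translation":[0,0,-30],"roll":0},{"translation":[0,0,-40],"roll":0},{"translation":[0,0,-40],"roll":0},{"translation":[0,0,-30],"roll":0}]' | sed -n '2,6p'
```

```text
position: [0.4523, -0.3392, 0.029]
ee_rot: [3.141, -0.002, -0.124]
contact_force: [-0.1, 0.5, -0.4]
width: 0.0651
position: [0.4521, -0.3391, 0.0285]
ee_rot: [3.141, -0.002, -0.124]
contact_force: [0.2, 1.0, 7.9]
width: 0.0346
finger_force: 40.2
position: [0.4513, -0.339, 0.1899]
ee_rot: [3.141, -0.002, -0.125]
contact_force: [-0.5, 0.3, -1.3]
width: 0.0352
finger_force: 40.7
```

```bash
python3 -m jog '[{"translation":[0,0,0],"roll":-0.147},{"translation":[0,0,0],"roll":-0.147},{"translation":[0,0,0],"roll":-0.147},{"translation":[0,0,0],"roll":-0.147},{"translation":[0,0,0],"roll":-0.147}]' | sed -n '2,3p'
python3 -m jog '[{"translation":[0,0,0],"roll":-0.147},{"translation":[0,0,0],"roll":-0.147},{"translation":[0,0,0],"roll":-0.147},{"translation":[0,0,0],"roll":-0.147},{"translation":[0,0,0],"roll":-0.147}]' | sed -n '2,3p'
python3 -m jog '[{"translation":[0,0,0],"roll":-0.139},{"translation":[0,0,0],"roll":0}]' | sed -n '2,3p'
python3 -m jog '[{"translation":[30,20,0],"roll":0},{"translation":[35,25,0],"roll":0},{"translation":[35,25,0],"roll":0},{"translation":[35,25,0],"roll":0},{"translation":[20,15,0],"roll":0}]' | sed -n '2,3p'
python3 -m jog '[{"translation":[0,0,10],"roll":0},{"translation":[0,0,15],"roll":0},{"translation":[0,0,15],"roll":0},{"translation":[0,0,0],"roll":0},{"translation":[0,0,0],"roll":0}]' | sed -n '2,6p'
```

```text
position: [0.4512, -0.3385, 0.1876]
ee_rot: [3.141, -0.0, 0.617]
position: [0.4511, -0.3387, 0.1876]
ee_rot: [3.141, 0.0, 1.351]
position: [0.4511, -0.3388, 0.1877]
ee_rot: [3.141, -0.0, 1.486]
position: [0.5765, -0.1897, 0.1869]
ee_rot: [3.141, -0.001, 1.484]
position: [0.5733, -0.1947, 0.1466]
ee_rot: [-3.14, 0.0, 1.482]
contact_force: [0.1, 0.1, -0.5]
width: 0.035
finger_force: 40.6
```

```bash
python3 -m jog '[{"translation":[0,1.2,8],"roll":0},{"translation":[0,0,8],"roll":0},{"translation":[0,0,5],"roll":0},{"translation":[0,0,0],"roll":0},{"translation":[0,0,0],"roll":0}]' | sed -n '2,4p'
python3 -m jog '[{"translation":[0,0,1.5],"roll":0},{"translation":[0,0,0],"roll":0}]' | sed -n '2,4p'
python3 -m jog '[{"translation":[0,0,1],"roll":0},{"translation":[0,0,0],"roll":0}]' | sed -n '2,4p'
```

```text
position: [0.5754, -0.1938, 0.126]
ee_rot: [-3.141, 0.0, 1.485]
contact_force: [-0.6, -1.1, -0.8]
position: [0.5756, -0.1937, 0.1247]
ee_rot: [3.141, -0.0, 1.485]
contact_force: [0.5, 0.7, -1.9]
position: [0.5755, -0.1937, 0.1236]
ee_rot: [3.141, -0.0, 1.485]
contact_force: [-1.0, 0.1, 0.0]
```

```bash
python3 -m jog '[{"translation":[0,0,0.8],"roll":0},{"translation":[0,0,0],"roll":0}]' | sed -n '2,4p'
python3 -m jog '[{"translation":[0,0,0.8],"roll":0},{"translation":[0,0,0],"roll":0}]' | sed -n '2,4p'
```

```text
position: [0.5754, -0.1937, 0.1227]
ee_rot: [-3.142, -0.0, 1.485]
contact_force: [-0.1, 1.2, -1.5]
position: [0.5755, -0.1937, 0.1226]
ee_rot: [3.141, -0.001, 1.485]
contact_force: [-2.3, 0.6, 4.3]
```

Contact again at the expected height (4 N). I'll open, rise straight up, move clear and verify.

```bash
python3 -m jog '[{"translation":[0,0,0],"roll":0},{"translation":[0,0,0],"roll":0},{"translation":[0,0,0],"roll":0},{"translation":[0,0,0],"roll":0}]' 65 | sed -n '2,6p'
python3 -m jog '[{"translation":[0,0,-20],"roll":0},{"translation":[0,0,-40],"roll":0},{"translation":[0,0,-40],"roll":0},{"translation":[-40,-20,0],"roll":0},{"translation":[-40,-40,0],"roll":0}]' | sed -n '2,3p'
python3 -m jog '[{"translation":[-40,-40,0],"roll":0},{"translation":[-20,-20,0],"roll":0},{"translation":[0,0,0],"roll":0},{"translation":[0,0,0],"roll":0}]' | sed -n '1,4p'
python3 - <<'E'
from h import *
rect('small',(95,60,60),(125,255,255),.128,(340,190,412,240))
rect('med+',(30,40,150),(34,95,255),.094,(340,200,408,230))
rect('large all',(8,40,120),(35,255,255),.054,(340,200,408,231))
E
```

```text
position: [0.5755, -0.1937, 0.1219]
ee_rot: [-3.142, 0.0, 1.485]
contact_force: [0.4, -0.1, -0.3]
width: 0.0652
finger_force: 0.0
position: [0.5157, -0.2644, 0.2232]
ee_rot: [3.138, 0.002, 1.489]
time_s: 34.25
position: [0.4538, -0.3147, 0.2222]
ee_rot: [3.141, -0.001, 1.483]
contact_force: [0.1, 0.6, -0.5]
small ctr [ 0.5736 -0.1917] dims 0.0668 0.0353 ang 1.47 area 417
med+ ctr [ 0.5735 -0.1949] dims 0.098 0.0469 ang 1.481 area 227
large all ctr [ 0.5735 -0.1922] dims 0.1611 0.0693 ang 1.526 area 1202
```

```bash
python3 -c "
from rig import *
print(job_done())"
```

```text
the job is handed in; nothing more can be done
None
```

I built the three-case stack on the stand and handed it in with about 34 s on the robot clock; no verdict came back. By the last camera reading the cases lie lengthways with centres within about 3 mm of each other; the least certain point is the large case's end, which may be up to about 2 mm off the stop (2.8 mm allowed).

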